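# Make up two souvenir gift sets at the shop counter

## Robot

A 6-joint arm with a two-finger parallel gripper is mounted at the origin on the work surface. World frame = base frame: x ahead of the robot, y to its left, z up, the work surface at z = 0. Lengths are in mm, angles in rad, forces in N, time in s.
With the tool pointing down it reaches from about 300 to 775 mm from the base axis. Payload 14.6 kg.
Tool frame: the origin (TCP) lies between the finger pads; the fingertips stand manip.tip_reach ahead of it and the grasp point (between the pads) lies 5 mm behind it (manip.tip_reach is the distance from the TCP to the fingertips, in mm); z points along the fingers, y is the line along which they close (so a half turn about z gives the same grasp; the last joint's range is limited). The gripper opens to 94 mm and grips with 3 to 60 N. Pads are 16 mm wide; open, the fingers measure 119 mm over their backs; the gripper's body (75 mm by 177 mm) begins 78 mm behind the grasp point.
Start: joints at [1.238, 0.3, 1.521, -0, 1.321, -0.067], TCP at [144.472, 530.676, 219.446] pointing down, gripper open.
Joint ranges: [-3.03, 3.03], [-0.79, 2.21], [0.23, 2.52], [-1.04, 4.18], [0, 3.07], [-2.55, 2.55]. Speed limits (rad/s): [2.22, 2.22, 2.57, 3.14, 3.14, 3.14].

## Interface

Orientations are given as [roll, pitch, yaw] about the fixed x, y, z axes, in that order (R = Rz(yaw) Ry(pitch) Rx(roll)).
In Python, from cell import manip gives the robot as it stands. The module is installed in compiled form; this text tells all that it offers.
- The arm moves only by the shell command python3 -m creep 'ROWS' [FORCE]. ROWS is JSON, a list of rows, each a list of 3 entries, a list of its own where there are three numbers: the opening, from -1 (shut) to 1 (fully open), then the shift along the tool's x, y, z in cm, then the turn about the tool's z in units of 5 degrees (1.0 is 5 degrees). In form: [[grip, [tx, ty, tz], roll], ...]. A call has 1 to 12 rows; each row is the pose to reach, as a shift and turn from the pose commanded when the call began, along the tool's axes at that moment; what a row does not reach only later rows make up. A row lasts 1/10 s, in which the tool goes at most 50 mm and 8.59 degrees, less where a joint would pass 70% of its speed; a pose out of reach is approached as far as the arm can. A call with a gripper value outside its range is refused whole. The fingers move at their own pace and stop on an object; FORCE is the grip in N (left out, the last holds). Time passes only in rows, so rows that repeat a pose let the fingers close. It gives the time, the measured TCP pose, the force, the opening and the grip force at its end, in the units of the state.
- manip.read_state(): the state, without advancing time (a new reading comes with each control period).
- manip.camera(name): name is "scene" or "top"; returns the picture (480x640x3 uint8, red, green, blue); there is no depth.
- manip.camera_params(name): a dict with "fovy" (degrees; the focal length in pixels is half the picture's height over the tangent of half this angle, whatever the lens; pixels are square), "cx", "cy" (the principal point, pixels), "origin" and "attitude" of the camera in the world. Camera axes: x right, y down, z forward; pixel columns grow to the right and rows downward; lengths in mm; the calibration is good to about 2 mm. A picture is of the moment at which its call begins. camera_params takes no time and is no camera call.
- manip.sign_off(): hands the job in; it is judged then, once.
The state is a dict: "clock": time; "joints": joint angles; "qd": joint speeds; "effort": joint torques, N m; "eef_pos": TCP position; "eef_rot": TCP orientation; "wrist_force": force on the tool from outside, world axes, zero at the start; "moment": the same for the moment, N m; "finger_gap": finger opening in mm; "finger_force": force on a finger pad.
Only numpy, scipy, OpenCV 4.12 (cv2) and the standard library are available. Lean on these libraries where they do the work, as an engineer would, in place of code of your own. Each camera call takes 0.05 s, during which the arm holds its last target. There are 200 camera calls.

## Task

Make up the breakfast set in the long three-pocket tray: the mug in the wide pocket, the tea tin and the large honey jar in the two smaller ones. Make up the keepsake set in the short tray: the snow globe and the brass bell. One thing to a pocket, either way round where pockets are alike, each set down gently, not dropped, and standing upright on the tray floor; leave the small honey jar and the shot glass where they stand.

Things in the scene. Friction and masses are not known exactly. Their poses are not given: they have to be found in the camera images.
- long_tray: Loose plywood tray, 0.4 kg, 292 (x) x 96 (y) x 28 mm high; origin centre of underside. Row of three open pockets along x, all 86 mm wide in y, centred on y = 0: wide pocket 112 mm long, centre x = -85 mm; two smaller ones 80 mm long, centres x = +16 and +101 mm. Pocket floor at z = 6 mm; walls and dividers 5 mm thick, tops at z = 28 mm. Stands left or right of the stock, yaw within 0.25.
- short_tray: Loose plywood tray of the same make, 0.28 kg, 175 (x) x 96 (y) x 28 mm high; origin centre of underside. Two equal open pockets 80 (x) x 86 (y) mm, centres x = -42.5 and +42.5 mm, y = 0. Pocket floor at z = 6 mm; walls and divider 5 mm thick, tops at z = 28 mm. Stands on the other side of the stock, yaw within 0.3.
- mug: White ceramic mug, about 0.24 kg, straight sides 66 mm across, 76 mm high, wall 4 mm. Origin centre of foot, z up. Loop handle on its +y side reaches 61 mm from the axis, 12 to 64 mm up; at the start it points roughly to the robot (yaw 0.8 to 2.34). It fits the wide pocket with the handle along the tray, either way, its axis 14 mm off the pocket centre away from the handle.
- tea_tin: Plain metal tea tin with a lid, closed, about 0.15 kg, an upright box 60 mm (its x) by 42 mm (its y) by 72 mm high. Origin: centre of the underside; z up. At the start its yaw is within 0.7 rad of 0 (42 mm side along world y, roughly).
- honey_jar: The large honey jar: round amber glass jar with a flat brass-coloured cap, about 0.2 kg, 54 mm in diameter, 72 mm high; the cap (52 mm in diameter) takes the top 16 mm. Origin: centre of the underside; z up.
- snow_globe: Snow globe: a clear glass ball 58 mm in diameter on a dark wooden foot, about 0.22 kg; foot 56 mm in diameter at the bottom and 24 mm high, ball centre 50 mm above the underside, top at 79 mm. A little castle is inside. Origin: centre of the underside; z up.
- brass_bell: Brass hand bell standing on its mouth with a dark wooden handle pointing up, about 0.2 kg; mouth 56 mm in diameter, bell 46 mm high, handle a round rod 17 mm in diameter from 50 to 95 mm above the mouth. Origin: centre of the underside; z up.
- small_jar: The small honey jar, same make as the large one but 38 mm in diameter and 46 mm high: not part of either set, leave it standing. Origin: centre of the underside; z up.
- shot_glass: Empty clear shot glass, 44 mm in diameter at the rim, 35 mm at the foot, 58 mm high: not part of either set, leave it standing. Origin: centre of the underside; z up.
There are look-alikes about, which are no part of the job. Leave any purple look-alike of the short_tray alone.

How it is judged (in metres and radians):
At the end, for the whole second after the job is handed in: Mug seated in the long tray's wide pocket; tin and large jar in its small pockets; globe and bell in the short tray, one a pocket (within 24 mm of pocket centre; mug 28 along, 14 across); on the floor within 3 mm, tilt under 0.08 rad, at rest; trays flat, at rest (x of mug in the frame of long_tray between -0.113 and -0.057 m and y of mug in the frame of long_tray between -0.014 and 0.014 m and z of mug in the frame of long_tray between 0.003 and 0.009 m and angle between each of mug, tea_tin, honey_jar, snow_globe, brass_bell's own z axis and vertical below 0.08 rad and linear speed of each of mug, tea_tin, honey_jar, snow_globe, brass_bell, long_tray, short_tray below 0.02 m/s and ((x of tea_tin in the frame of long_tray between -0.008 and 0.04 m and y of tea_tin in the frame of long_tray between -0.024 and 0.024 m and x of honey_jar in the frame of long_tray between 0.077 and 0.125 m and y of honey_jar in the frame of long_tray between -0.024 and 0.024 m) or (x of tea_tin in the frame of long_tray between 0.077 and 0.125 m and y of tea_tin in the frame of long_tray between -0.024 and 0.024 m and x of honey_jar in the frame of long_tray between -0.008 and 0.04 m and y of honey_jar in the frame of long_tray between -0.024 and 0.024 m)) and z of tea_tin in the frame of long_tray between 0.003 and 0.009 m and z of honey_jar in the frame of long_tray between 0.003 and 0.009 m and ((x of snow_globe in the frame of short_tray between -0.0665 and -0.0185 m and y of snow_globe in the frame of short_tray between -0.024 and 0.024 m and x of brass_bell in the frame of short_tray between 0.0185 and 0.0665 m and y of brass_bell in the frame of short_tray between -0.024 and 0.024 m) or (x of snow_globe in the frame of short_tray between 0.0185 and 0.0665 m and y of snow_globe in the frame of short_tray between -0.024 and 0.024 m and x of brass_bell in the frame of short_tray between -0.0665 and -0.0185 m and y of brass_bell in the frame of short_tray between -0.024 and 0.024 m)) and z of snow_globe in the frame of short_tray between 0.003 and 0.009 m and z of brass_bell in the frame of short_tray between 0.003 and 0.009 m and angle between each of long_tray, short_tray's own z axis and vertical below 0.03 rad and height (world z) of each of long_tray, short_tray below 0.003 m); the robot touches nothing.
It fails at once if the small honey jar is pushed more than 20 mm from its place (distance of small_jar from where it was at the start of the episode above 0.02 m).
It fails at once if the shot glass is pushed more than 20 mm from its place (distance of shot_glass from where it was at the start of the episode above 0.02 m).
It fails at once if one of the five things is dropped (moves free of the fingers at over 0.65 m/s, a fall of about 20 mm) ((linear speed of mug above 0.65 m/s and contact force between mug and the fingers below 0.05 N) or (linear speed of tea_tin above 0.65 m/s and contact force between tea_tin and the fingers below 0.05 N) or (linear speed of honey_jar above 0.65 m/s and contact force between honey_jar and the fingers below 0.05 N) or (linear speed of snow_globe above 0.65 m/s and contact force between snow_globe and the fingers below 0.05 N) or (linear speed of brass_bell above 0.65 m/s and contact force between brass_bell and the fingers below 0.05 N)).
It also fails if it takes over 128 s, if anything falls off the work surface, if the arm or the gripper's body presses on something with over 40 N, if the wrist force passes 120 N, or if a joint passes its speed limit or range.

## Working session

There is one attempt and no reset: what is moved stays moved. The work goes in short steps, Python scripts to look and compute and a shell command to move; the robot and the scene stay as the last step left them, time stands still between calls to the robot, and variables do not carry over. Pictures are saved under pics/ and viewed, at most 14 in all, crops included, and the job is handed in when it is done.

```bash
mkdir -p pics; python3 - <<'E'
from cell import manip
import cv2
for n in("scene","top"):
    im=manip.camera(n); cv2.imwrite(f"pics/{n}0.png",im[:,:,::-1]); print(n,manip.camera_params(n))
print(manip.read_state(),manip.tip_reach)
E
```

```text
scene {'fovy': 55.82010301841807, 'cx': 319.08926329891716, 'cy': 241.62142919962128, 'origin': array([ 993.96245682, -187.6529885 ,  729.94197054]), 'attitude': array([-2.48390277e+00, -8.51436868e-05,  1.21185794e+00])}
top {'fovy': 49.01121566253379, 'cx': 311.6673274681948, 'cy': 246.23755664995895, 'origin': array([384.26482428,  -3.27152025, 914.43499642]), 'attitude': array([-3.02573188,  0.01736671, -1.5783815 ])}
{'clock': 0.1, 'joints': array([ 1.23839520e+00,  3.00429204e-01,  1.52152138e+00, -1.64032993e-05,
        1.32068263e+00, -6.66405027e-02]), 'qd': array([ 0.00034275, -0.00174954, -0.00180308, -0.00033053, -0.00236429,
       -0.00028206]), 'effort': array([ 2.78650259e-03, -5.32647836e+01, -3.53275251e+01,  7.09940423e-02,
        2.36491696e-02, -9.60159286e-05]), 'eef_pos': array([144.41062831, 530.47652824, 218.93455403]), 'eef_rot': array([-3.14055335e+00, -5.34385201e-05,  2.87583607e+00]), 'wrist_force': array([ 0.42238666, -0.26186166,  0.1642026 ]), 'moment': array([ 0.06324602,  0.02323047, -0.02401538]), 'finger_force': 0.0, 'finger_gap': 93.77987774492799} 14.0
```

View pics/scene0.png

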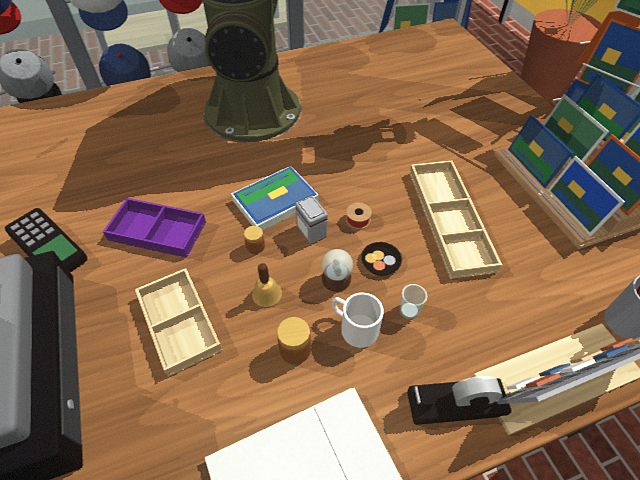

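View pics/top0.png

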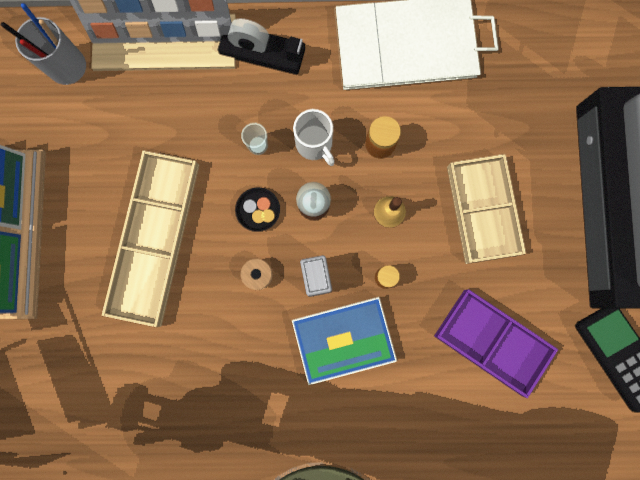

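Candidates, pixel positions in the top view:
- **Jars:** amber jars at (384,136) and (388,276). The larger one is at (384,136).
- **Glass and dishes:** clear globe (313,199), shot glass (254,138), coin dish (258,208) and spool (256,273). The globe is the one at (313,199).
- **Tin:** grey box at (316,276). The card at (345,340) is not it.
- **Short tray:** wooden one at (487,208), with a purple look-alike at (497,343).
- **Long tray:** (150,240), wide pocket at the bottom of the picture.
- **Single candidates:** mug (313,133) and bell (390,210).

Next I take close crops and tray masks.

```bash
cat > h.py <<'E'
import numpy as np, cv2
from scipy.spatial.transform import Rotation as R
from cell import manip
def cam(n):
    p=manip.camera_params(n); return p, R.from_euler('xyz',p['attitude']).as_matrix(), 240/np.tan(np.radians(p['fovy']/2))
def ray(n,uv):
    p,M,f=cam(n); d=M@np.array([(uv[0]-p['cx'])/f,(uv[1]-p['cy'])/f,1]); return p['origin'],d/np.linalg.norm(d)
def onz(n,uv,z):
    o,d=ray(n,uv); return o+d*(z-o[2])/d[2]
def tri(a,b):
    (o1,d1),(o2,d2)=ray('top',a),ray('scene',b)
    s=np.linalg.lstsq(np.c_[d1,-d2],o2-o1,rcond=None)[0]
    p,q=o1+d1*s[0],o2+d2*s[1]; return (p+q)/2,np.linalg.norm(p-q)
def proj(n,X):
    p,M,f=cam(n); c=M.T@(np.array(X)-p['origin']); return f*c[0]/c[2]+p['cx'],f*c[1]/c[2]+p['cy']
def to(x,y,z,yaw=None):
    """shift in tool cm and turn in 5deg units from present pose"""
    s=manip.read_state(); M=R.from_euler('xyz',s['eef_rot']).as_matrix()
    t=M.T@(np.array([x,y,z])-s['eef_pos'])/10
    dy=0 if yaw is None else (yaw-s['eef_rot'][2]+np.pi/2)%np.pi-np.pi/2
    print('shift cm',t.round(2),'roll',round(-np.degrees(dy)/5,2),'joints',s['joints'].round(2),'gap',round(s['finger_gap'],1))
E
python3 - <<'E'
from h import *
T=cv2.imread('pics/top0.png');S=cv2.imread('pics/scene0.png')
for n,im,rs in(('top',T,[(95,140,110,195),(440,145,95,125)]),('scene',S,[(400,150,110,140),(125,260,105,125)])):
  hsv=cv2.cvtColor(im,cv2.COLOR_BGR2HSV)
  for x,y,w,h in rs:
    c=hsv[y:y+h,x:x+w]; m=((c[...,1]<135)&(c[...,2]>110)).astype('u1')*255
    m=cv2.morphologyEx(m,cv2.MORPH_OPEN,np.ones((3,3)))
    k=max(cv2.findContours(m,0,2)[0],key=cv2.contourArea)+np.array([x,y])
    hu=cv2.convexHull(k); q=cv2.approxPolyDP(hu,4,True)[:,0]
    print(n,cv2.contourArea(hu),q.tolist(),[onz(n,p,28)[:2].round().tolist() for p in q])
    cv2.polylines(im,[q],True,(0,0,255),1)
def crop(im,x,y,w,h,s): return cv2.resize(im[y:y+h,x:x+w],None,fx=s,fy=s,interpolation=cv2.INTER_CUBIC)
cv2.imwrite('pics/tc.png',crop(T,230,100,200,200,3)); cv2.imwrite('pics/sc.png',crop(S,230,190,210,180,3.3))
a=[crop(T,95,140,110,195,3),crop(T,435,145,100,125,3)]
b=np.zeros((585,630,3),'u1'); b[:,:330]=a[0]; b[:375,330:]=a[1]; cv2.imwrite('pics/tt.png',b)
E
```

```text
top 10208.0 [[142, 150], [198, 163], [157, 326], [102, 315]] [[659.0, 306.0], [635.0, 207.0], [356.0, 271.0], [375.0, 365.0]]
top 6423.5 [[505, 153], [525, 253], [465, 263], [447, 166]] [[646.0, -322.0], [473.0, -347.0], [457.0, -246.0], [624.0, -222.0]]
scene 6086.5 [[411, 164], [452, 160], [501, 262], [497, 272], [449, 278], [411, 180]] [[352.0, 275.0], [373.0, 368.0], [653.0, 308.0], [670.0, 288.0], [650.0, 197.0], [397.0, 251.0]]
scene 5526.0 [[186, 268], [221, 348], [166, 374], [135, 289]] [[457.0, -253.0], [638.0, -228.0], [651.0, -320.0], [471.0, -347.0]]
```

View pics/tc.png

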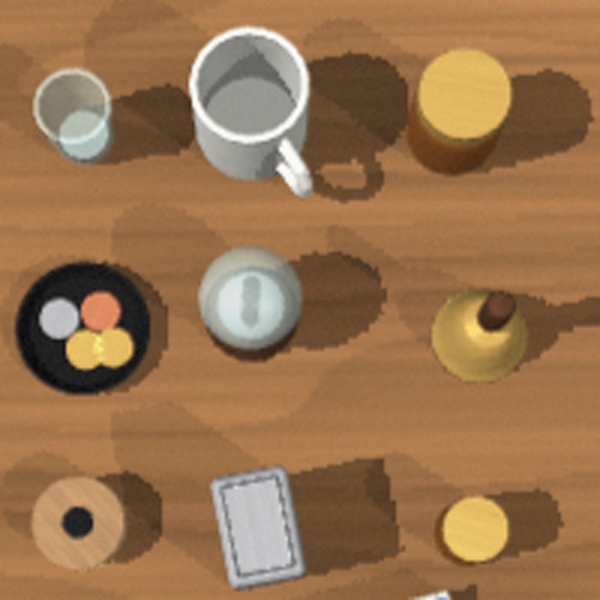

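View pics/sc.png

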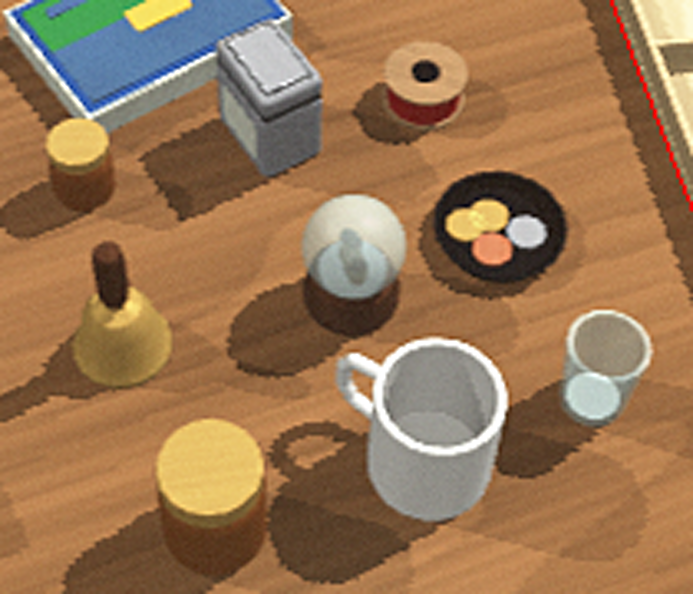

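View pics/tt.png

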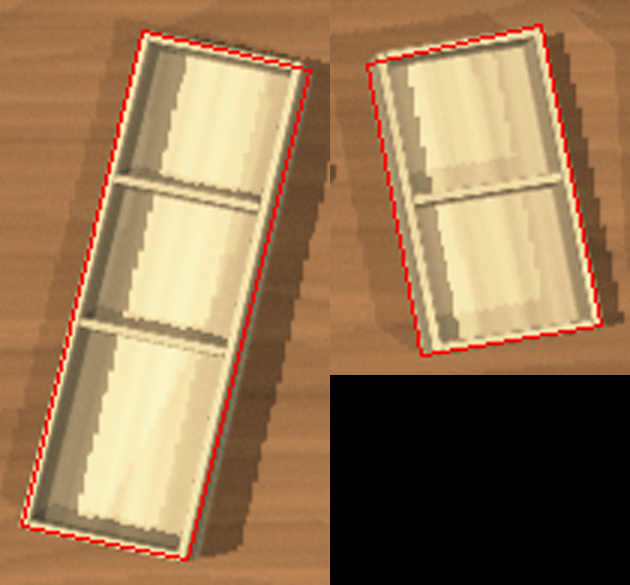

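The crops show the shot glass and small jar well apart from the wanted things. Rim and top centres (tc crop pixels): mug (249,84) with its handle at (302,188), jar cap (464,95), ball (250,298), bell handle top (500,303), tin lid (258,526). The tray outlines fit in the third crop.

```bash
python3 - <<'E'
from h import *
t=lambda u,v:(230+u/3-.33,100+v/3-.33); s=lambda u,v:(230+u/3.3-.35,190+v/3.3-.35)
P=dict(mug=((249,84),(439,396)),hmid=((300,178),(350,358)),jar=((464,95),(211,468)),globe=((250,298),(354,247)),bell=((500,303),(107,250)),tin=((258,526),(270,63)),shot=((72,106),(608,346)),small=((475,528),(78,142)))
for k,(a,b) in P.items():
    X,e=tri(t(*a),s(*b)); print(k,X.round(1),'miss',round(e,1))
for c in[((142,150),(497,268)),((102,315),(452,160)),((505,153),(166,374)),((525,253),(135,289))]:
    X,e=tri(*c); print('corner',X.round(1),round(e,1))
c=[onz('top',t(*q),72)[:2] for q in((211,480),(283,466),(305,572),(234,588))]
c=np.array(c); print('tin',c.mean(0),[(np.linalg.norm(c[i]-c[i-1]).round(1),np.arctan2(*(c[i]-c[i-1])[::-1]).round(3)) for i in range(4)])
m=onz('top',t(249,84),76); 
for q in((302,188),(293,165)): 
  h=onz('top',t(*q),60); print('handle dir',np.arctan2(*(h-m)[:2][::-1]),np.linalg.norm((h-m)[:2]))
h=onz('scene',s(345,362),60);print(np.arctan2(*(h-m)[:2][::-1]),np.linalg.norm((h-m)[:2]))
E
```

```text
mug [678.1   7.2  76.9] miss 0.5
hmid [631.  -20.6  55.4] miss 0.6
jar [ 672.5 -110.6   70.9] miss 0.4
globe [564.1   8.2  51.7] miss 0.2
bell [ 550.3 -124.    97.3] miss 0.7
tin [436.3   5.2  70.9] miss 1.2
shot [673.1 106.8  58.6] miss 0.3
small [ 435.4 -113.9   47.6] miss 0.2
corner [659.2 303.5  20.5] 9.7
corner [375.  365.   30.4] 2.4
corner [ 647.5 -322.5   22.8] 3.3
corner [ 472.4 -346.7   30.1] 0.5
tin [435.86288381   4.44897723] [(np.float64(58.9), np.float64(0.204)), (np.float64(39.3), np.float64(-1.387)), (np.float64(57.8), np.float64(-2.948)), (np.float64(38.7), np.float64(1.784))]
handle dir -2.6558829579351593 61.5366659183303
handle dir -2.616768401908824 47.66401315987474
-2.499647929375346 54.7059496314479
```

```bash
python3 -c "
from h import *
to(436,5,160,0.2+np.pi); to(436,5,42,0.2+np.pi)"
```

```text
shift cm [-41.94 -43.04   5.94] roll -5.34 joints [ 1.24  0.3   1.52 -0.    1.32 -0.07] gap 93.8
shift cm [-41.94 -43.03  17.74] roll -5.34 joints [ 1.24  0.3   1.52 -0.    1.32 -0.07] gap 93.8
```

```bash
python3 -m creep '[[0.5,[-41.9,-43,5],-5.3],[0.5,[-41.9,-43,5],-5.3],[0.5,[-41.9,-43,5],-5.3],[0.5,[-41.9,-43,5],-5.3],[0.5,[-41.9,-43,5],-5.3],[0.5,[-41.9,-43,5],-5.3],[0.5,[-41.9,-43,5],-5.3],[0.5,[-41.9,-43,5],-5.3],[0.5,[-41.9,-43,5],-5.3],[0.5,[-41.9,-43,5],-5.3],[0.5,[-41.9,-43,5],-5.3],[0.5,[-41.9,-43,5],-5.3]]' 20
python3 -c "
from h import *
to(436,5,42,0.2+np.pi)"
```

```text
clock: 1.3
eef_pos: [431.6, 12.0, 170.1]
eef_rot: [3.142, 0.0, -2.945]
wrist_force: [0.6, 0.9, 0.2]
finger_gap: 70.5
finger_force: 0.0
shift cm [-0.29 -0.77 12.81] roll -0.04 joints [-0.06  0.09  1.9   0.    1.16 -1.82] gap 70.5
```

```bash
python3 -m creep '[[0.5,[0,0,0],0],[0.5,[0,0,0],0],[0.5,[0,0,0],0]]'
python3 -c "
from h import *
to(436,5,42,0.2+np.pi)"
```

```text
clock: 1.6
eef_pos: [430.7, 14.9, 170.2]
eef_rot: [3.141, -0.0, -2.944]
wrist_force: [0.4, 0.3, 0.2]
finger_gap: 70.6
finger_force: 0.0
shift cm [-0.33 -1.08 12.82] roll -0.03 joints [-0.05  0.09  1.9   0.    1.16 -1.82] gap 70.6
```

```bash
python3 -m creep '[[0.5,[-0.3,-1.1,1],0],[0.5,[-0.3,-1.1,5],0],[0.5,[-0.3,-1.1,9],0],[0.5,[-0.3,-1.1,11.5],0],[0.5,[-0.3,-1.1,12.8],0],[0.5,[-0.3,-1.1,12.8],0],[-0.3,[-0.3,-1.1,12.8],0],[-0.3,[-0.3,-1.1,12.8],0],[-0.3,[-0.3,-1.1,12.8],0],[-0.3,[-0.3,-1.1,12.8],0],[-0.3,[-0.3,-1.1,12.8],0],[-0.3,[-0.3,-1.1,12.8],0]]' 20
python3 -m creep '[[-0.3,[0,0,-2],0],[-0.3,[0,0,-5],0],[-0.3,[0,0,-9],0],[-0.3,[0,0,-12.5],0],[-0.3,[0,0,-12.5],0],[-0.3,[0,0,-12.5],0]]'
python3 -c "
from h import *
to(521.7,285.7,170,-.207+np.pi)"
```

```text
clock: 2.8
eef_pos: [436.5, 4.0, 42.8]
eef_rot: [-3.141, 0.001, -2.945]
wrist_force: [-1.4, -0.1, 7.0]
finger_gap: 42.1
finger_force: 20.0
clock: 3.4
eef_pos: [436.2, 3.9, 167.3]
eef_rot: [-3.141, 0.001, -2.945]
wrist_force: [-0.2, -1.0, -1.4]
finger_gap: 41.6
finger_force: 20.0
shift cm [-13.89  25.96  -0.27] roll 4.63 joints [-0.07  0.1   1.89 -0.    1.15 -1.84] gap 41.6
```

```bash
python3 -m creep '[[-0.3,[-3,6,-0.5],1.2],[-0.3,[-6,11,-0.5],2.4],[-0.3,[-8.5,16,-0.5],3.5],[-0.3,[-11,20.5,-0.5],4.6],[-0.3,[-13,24,-0.3],4.6],[-0.3,[-13.9,26,-0.3],4.6],[-0.3,[-13.9,26,-0.3],4.6],[-0.3,[-13.9,26,-0.3],4.6],[-0.3,[-13.9,26,-0.3],4.6]]'
python3 -c "
from h import *
to(521.7,285.7,50,-.207+np.pi)"
```

```text
clock: 4.3
eef_pos: [521.3, 285.1, 169.1]
eef_rot: [-3.14, -0.001, 2.936]
wrist_force: [-0.3, -0.2, -0.1]
finger_gap: 41.8
finger_force: 20.0
shift cm [-0.04  0.09 11.91] roll 0.02 joints [ 0.44  0.44  1.45 -0.    1.25 -0.93] gap 41.8
```

```bash
python3 -m creep '[[-0.3,[0,0,3],0],[-0.3,[0,0,6.5],0],[-0.3,[0,0,9.5],0],[-0.3,[0,0,11],0],[-0.3,[0,0,11.6],0],[-0.3,[0,0,11.9],0],[-0.3,[0,0,11.9],0]]'
python3 -m creep '[[-0.3,[0,0,0.05],0],[0,[0,0,0],0],[0.2,[0,0,0],0],[0.4,[0,0,0],0],[0.4,[0,0,0],0],[0.4,[0,0,-3],0],[0.4,[0,0,-7],0],[0.4,[0,0,-11],0],[0.4,[0,0,-14],0],[0.4,[0,0,-14],0]]'
python3 -c "
from h import *
to(672.5,-110.6,190,np.pi-.1);to(672.5,-110.6,42,np.pi-.1)
cv2.imwrite('pics/t1.png',manip.camera('top')[90:340,60:460,::-1].repeat(2,0).repeat(2,1))"
```

```text
clock: 5.0
eef_pos: [522.2, 286.1, 52.2]
eef_rot: [3.141, 0.001, 2.937]
wrist_force: [-0.1, 0.5, -0.8]
finger_gap: 41.6
finger_force: 20.0
clock: 6.0
eef_pos: [523.1, 286.8, 195.9]
eef_rot: [3.137, 0.006, 2.937]
wrist_force: [-1.0, -0.9, -0.4]
finger_gap: 66.0
finger_force: 0.0
shift cm [-22.71 -35.87   0.57] roll -1.2 joints [ 0.44  0.42  1.42 -0.    1.3  -0.93] gap 66.0
shift cm [-22.62 -35.94  15.37] roll -1.2 joints [ 0.44  0.42  1.42 -0.    1.3  -0.93] gap 66.0
```

View pics/t1.png

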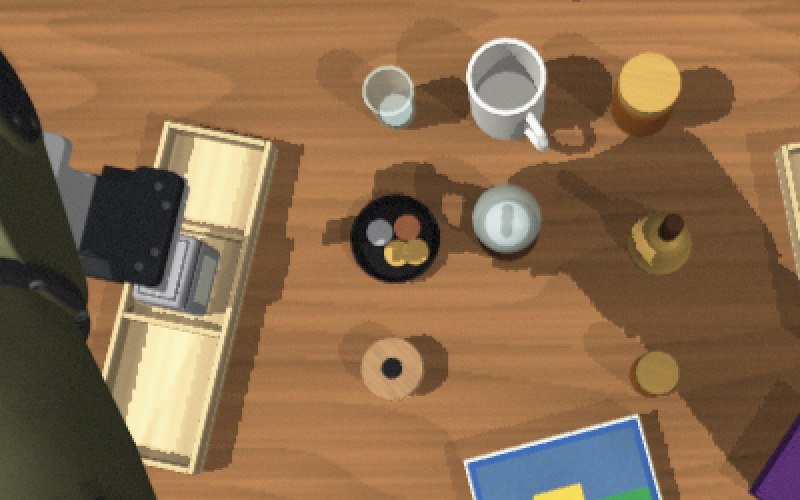

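The tin stands upright in the middle pocket, at crop pixel (180,275). The large jar is next.

```bash
python3 -m creep '[[0.6,[-2.3,-3.6,0.5],-1],[0.6,[-5,-8,0.5],-1.2],[0.6,[-7.5,-12,0.5],-1.2],[0.6,[-10,-16,0.5],-1.2],[0.6,[-12.5,-20,0.5],-1.2],[0.6,[-15,-24,0.5],-1.2],[0.6,[-17.5,-28,0.5],-1.2],[0.6,[-20,-32,0.5],-1.2],[0.6,[-22,-35,0.5],-1.2],[0.6,[-22.7,-35.9,0.5],-1.2],[0.6,[-22.7,-35.9,0.5],-1.2],[0.6,[-22.7,-35.9,0.5],-1.2]]'
python3 -m creep '[[0.6,[0,0,0],0],[0.6,[0,0,0],0]]'
python3 -c "
from h import *
to(672.5,-110.6,42,np.pi-.1)"
```

```text
clock: 7.25
eef_pos: [670.6, -110.3, 185.4]
eef_rot: [3.141, -0.001, 3.042]
wrist_force: [-0.5, 0.2, 0.2]
finger_gap: 75.2
finger_force: 0.0
clock: 7.45
eef_pos: [670.9, -110.2, 186.5]
eef_rot: [3.142, 0.0, 3.043]
wrist_force: [-0.3, -0.2, 0.2]
finger_gap: 75.2
finger_force: 0.0
shift cm [-0.16 -0.03 14.45] roll 0.02 joints [-0.22  0.62  1.14  0.    1.38 -1.69] gap 75.2
```

```bash
python3 -m creep '[[0.6,[-0.2,0,3],0],[0.6,[-0.2,0,7],0],[0.6,[-0.2,0,11],0],[0.6,[-0.2,0,13.5],0],[0.6,[-0.2,0,14.4],0],[0.6,[-0.2,0,14.4],0],[-0.1,[-0.2,0,14.4],0],[-0.1,[-0.2,0,14.4],0],[-0.1,[-0.2,0,14.4],0],[-0.1,[-0.2,0,14.4],0],[-0.1,[-0.2,0,14.4],0],[-0.1,[-0.2,0,14.4],0]]' 20
python3 -m creep '[[-0.1,[0,0,-2],0],[-0.1,[0,0,-5],0],[-0.1,[0,0,-9],0],[-0.1,[0,0,-12],0],[-0.1,[0,0,-14.5],0],[-0.1,[0,0,-15],0],[-0.1,[0,0,-15],0]]'
python3 -c "
from h import *
to(604.8,268.2,190,-.207+np.pi)"
```

```text
clock: 8.65
eef_pos: [673.6, -111.8, 43.6]
eef_rot: [-3.141, 0.002, 3.042]
wrist_force: [-0.8, 2.1, 6.6]
finger_gap: 53.9
finger_force: 20.0
clock: 9.35
eef_pos: [673.0, -111.8, 192.2]
eef_rot: [-3.141, 0.001, 3.041]
wrist_force: [-0.1, 0.5, -2.7]
finger_gap: 53.2
finger_force: 20.0
shift cm [10.58 37.13  0.21] roll 1.22 joints [-0.22  0.62  1.12 -0.    1.4  -1.69] gap 53.2
```

```bash
python3 -m creep '[[-0.1,[1,3.5,0],0.5],[-0.1,[2.2,7.5,0],1.2],[-0.1,[3.3,11.5,0],1.2],[-0.1,[4.4,15.5,0],1.2],[-0.1,[5.6,19.5,0],1.2],[-0.1,[6.7,23.5,0],1.2],[-0.1,[7.8,27.5,0],1.2],[-0.1,[9,31.5,0],1.2],[-0.1,[10,35,0],1.2],[-0.1,[10.6,37.1,0],1.2],[-0.1,[10.6,37.1,0],1.2],[-0.1,[10.6,37.1,0],1.2]]'
python3 -m creep '[[-0.1,[0,0,0],0],[-0.1,[0,0,0],0]]'
python3 -c "
from h import *
to(604.8,268.2,51,-.207+np.pi)"
```

```text
clock: 10.55
eef_pos: [604.1, 267.7, 190.4]
eef_rot: [-3.14, -0.002, 2.938]
wrist_force: [0.3, 0.1, -2.5]
finger_gap: 53.4
finger_force: 20.0
clock: 10.75
eef_pos: [604.8, 266.8, 191.8]
eef_rot: [-3.141, -0.0, 2.936]
wrist_force: [0.0, 0.2, -2.5]
finger_gap: 53.7
finger_force: 20.0
shift cm [ 0.02  0.14 14.08] roll 0.01 joints [ 0.36  0.57  1.2  -0.    1.37 -1.  ] gap 53.7
```

```bash
python3 -m creep '[[-0.1,[0,0.1,3],0],[-0.1,[0,0.1,7],0],[-0.1,[0,0.1,10.5],0],[-0.1,[0,0.1,12.8],0],[-0.1,[0,0.1,13.6],0],[-0.1,[0,0.1,14],0],[-0.1,[0,0.1,14.1],0],[-0.1,[0,0.1,14.1],0]]'
python3 -m creep '[[-0.1,[0,0,0.05],0],[0.2,[0,0,0],0],[0.4,[0,0,0],0],[0.6,[0,0,0],0],[0.6,[0,0,0],0],[0.6,[0,0,-3],0],[0.6,[0,0,-7],0],[0.6,[0,0,-11],0],[0.6,[0,0,-14],0],[0.6,[0,0,-14],0],[0.6,[0,0,-14],0]]'
python3 -c "
from h import *
to(678,7,190,np.pi+.52)"
```

```text
clock: 11.55
eef_pos: [605.4, 269.0, 52.6]
eef_rot: [3.141, 0.002, 2.937]
wrist_force: [0.2, -0.4, -2.8]
finger_gap: 53.4
finger_force: 20.0
clock: 12.65
eef_pos: [604.7, 268.9, 191.3]
eef_rot: [3.141, 0.0, 2.937]
wrist_force: [1.2, -0.0, -0.7]
finger_gap: 75.2
finger_force: 0.0
shift cm [-12.5  -24.16   0.13] roll -8.3 joints [ 0.36  0.57  1.2  -0.    1.37 -1.  ] gap 75.2
```

```bash
python3 -m creep '[[0.8,[-1.5,-3,0],-1],[0.8,[-3,-6,0],-2.5],[0.8,[-5,-9.5,0],-4],[0.8,[-7,-13.5,0],-5.5],[0.8,[-9,-17.5,0],-7],[0.8,[-11,-21,0],-8.3],[0.8,[-12,-23.5,0],-8.3],[0.8,[-12.5,-24.2,0],-8.3],[0.8,[-12.5,-24.2,0],-8.3],[0.8,[-12.5,-24.2,0],-8.3],[0.8,[-12.5,-24.2,0],-8.3]]'
python3 -c "
from h import *
to(678,7,44,np.pi+.52)
im=manip.camera('scene');cv2.imwrite('pics/s2.png',cv2.resize(im[150:380,230:530,::-1],None,fx=2.5,fy=2.5))"
```

```text
clock: 13.75
eef_pos: [677.7, 8.1, 191.0]
eef_rot: [3.141, -0.0, -2.621]
wrist_force: [-0.6, -0.2, -0.3]
finger_gap: 84.7
finger_force: 0.0
shift cm [ 0.03 -0.12 14.7 ] roll 0.01 joints [-0.04  0.61  1.14  0.    1.39 -2.13] gap 84.7
```

View pics/s2.png

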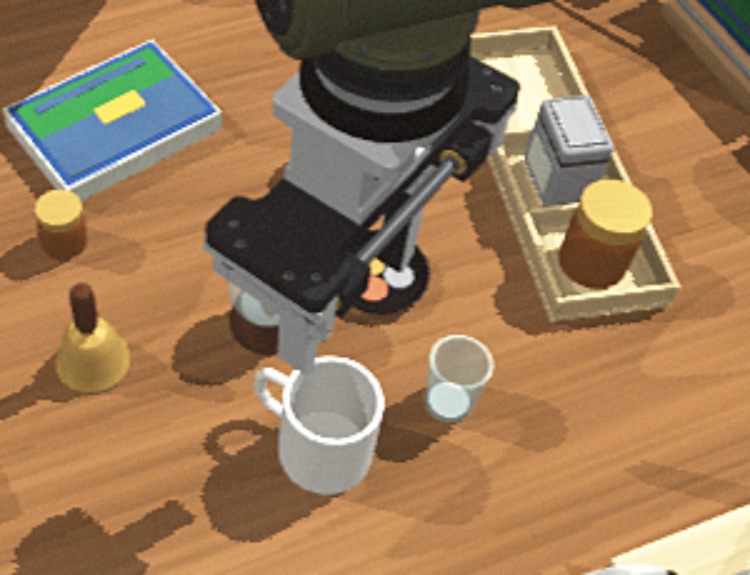

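Tin and jar stand upright in the tray, at (570,150) and (605,235) in the crop. The gripper is above the mug, with the handle at (268,385) clear of both fingers.

```bash
python3 -m creep '[[0.8,[0,-0.1,3],0],[0.8,[0,-0.1,7],0],[0.8,[0,-0.1,10.5],0],[0.8,[0,-0.1,13],0],[0.8,[0,-0.1,14.3],0],[0.8,[0,-0.1,14.7],0],[0.1,[0,-0.1,14.7],0],[0.1,[0,-0.1,14.7],0],[0.1,[0,-0.1,14.7],0],[0.1,[0,-0.1,14.7],0],[0.1,[0,-0.1,14.7],0],[0.1,[0,-0.1,14.7],0]]' 25
python3 -m creep '[[0.1,[0,0,-2],0],[0.1,[0,0,-5],0],[0.1,[0,0,-9],0],[0.1,[0,0,-12],0],[0.1,[0,0,-14.5],0],[0.1,[0,0,-15],0],[0.1,[0,0,-15],0]]'
python3 -c "
from h import *
to(436.5,303.6,190,-.207+np.pi)"
```

```text
clock: 15.0
eef_pos: [679.1, 5.9, 45.8]
eef_rot: [-3.141, 0.002, -2.622]
wrist_force: [-1.4, 1.1, 6.3]
finger_gap: 64.5
finger_force: 25.0
clock: 15.7
eef_pos: [678.5, 5.7, 194.2]
eef_rot: [-3.141, 0.0, -2.622]
wrist_force: [-0.9, 0.7, -3.0]
finger_gap: 64.8
finger_force: 24.9
shift cm [ 6.21 37.88  0.41] roll 8.33 joints [-0.05  0.61  1.13 -0.    1.4  -2.14] gap 64.8
```

```bash
python3 -m creep '[[0.1,[0.6,3.5,0],1],[0.1,[1.2,7.5,0],2.3],[0.1,[1.9,11.5,0],3.6],[0.1,[2.5,15.5,0],5],[0.1,[3.2,19.5,0],6.3],[0.1,[3.9,23.5,0],7.5],[0.1,[4.5,27.5,0],8.3],[0.1,[5.2,31.5,0],8.3],[0.1,[5.8,35.5,0],8.3],[0.1,[6.2,37.9,0],8.3],[0.1,[6.2,37.9,0],8.3],[0.1,[6.2,37.9,0],8.3]]'
python3 -m creep '[[0.1,[0,0,0],0],[0.1,[0,0,0],0]]'
python3 -c "
from h import *
to(436.5,303.6,53,-.207+np.pi)
im=manip.camera('scene');cv2.imwrite('pics/s3.png',cv2.resize(im[80:300,350:560,::-1],None,fx=2.7,fy=2.7))"
```

```text
clock: 16.9
eef_pos: [436.0, 303.7, 192.9]
eef_rot: [-3.14, -0.001, 2.938]
wrist_force: [0.5, 0.2, -3.6]
finger_gap: 64.1
finger_force: 24.9
clock: 17.1
eef_pos: [436.9, 303.1, 193.8]
eef_rot: [-3.141, -0.0, 2.936]
wrist_force: [0.1, -0.9, -2.7]
finger_gap: 64.4
finger_force: 24.9
shift cm [ 0.04  0.05 14.08] roll 0.01 joints [ 0.54  0.28  1.61 -0.    1.25 -0.83] gap 64.4
```

View pics/s3.png

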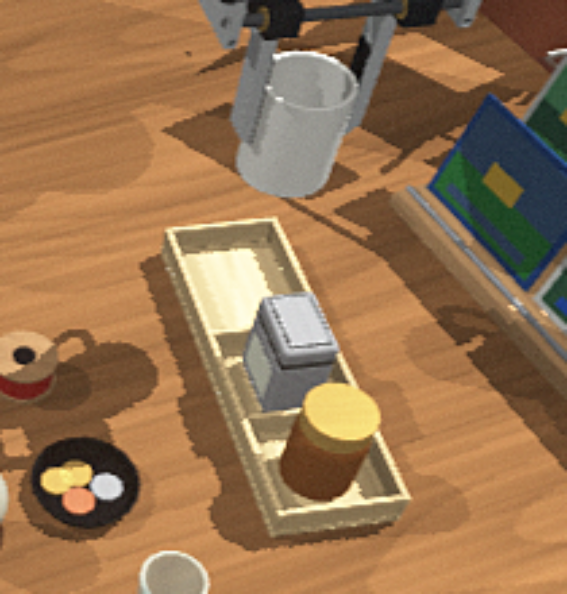

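The mug is held upright between the fingers at (295,125), handle hidden behind it towards the robot, and the wide pocket at (225,280) is empty. Lowering.

```bash
python3 -m creep '[[0.1,[0,0,3],0],[0.1,[0,0,7],0],[0.1,[0,0,10.5],0],[0.1,[0,0,12.8],0],[0.1,[0,0,13.6],0],[0.1,[0,0,13.9],0],[0.1,[0,0,14.1],0],[0.1,[0,0,14.1],0],[0.1,[0,0,14.1],0]]'
python3 -m creep '[[0.1,[0,0,0.05],0],[0.4,[0,0,0],0],[0.6,[0,0,0],0],[0.8,[0,0,0],0],[0.8,[0,0,0],0],[0.8,[0,0,-3],0],[0.8,[0,0,-7],0],[0.8,[0,0,-11],0],[0.8,[0,0,-14],0],[0.8,[0,0,-14],0],[0.8,[0,0,-14],0]]'
python3 -c "
from h import *
to(564,8,190,np.pi)"
```

```text
clock: 18.05
eef_pos: [436.9, 304.2, 54.2]
eef_rot: [3.141, 0.001, 2.937]
wrist_force: [-0.0, 0.3, -2.6]
finger_gap: 64.9
finger_force: 24.9
clock: 19.15
eef_pos: [436.4, 303.9, 193.3]
eef_rot: [3.141, 0.0, 2.937]
wrist_force: [0.1, -0.4, -0.4]
finger_gap: 84.2
finger_force: 0.0
shift cm [-18.51 -26.38   0.32] roll -2.35 joints [ 0.54  0.28  1.61 -0.    1.25 -0.83] gap 84.2
```

```bash
python3 -m creep '[[0.6,[-2,-3,0.3],-1],[0.6,[-4.5,-6.5,0.3],-2.3],[0.6,[-7,-10,0.3],-2.3],[0.6,[-9.5,-13.5,0.3],-2.3],[0.6,[-12,-17,0.3],-2.3],[0.6,[-14.5,-20.5,0.3],-2.3],[0.6,[-17,-24,0.3],-2.3],[0.6,[-18.5,-26.4,0.3],-2.3],[0.6,[-18.5,-26.4,0.3],-2.3],[0.6,[-18.5,-26.4,0.3],-2.3],[0.6,[-18.5,-26.4,0.3],-2.3]]'
python3 -c "
from h import *
to(564,8,45,np.pi)
im=manip.camera('scene');cv2.imwrite('pics/s4.png',cv2.resize(im[120:370,220:530,::-1],None,fx=2.3,fy=2.3))"
```

```text
clock: 20.25
eef_pos: [563.4, 8.7, 189.5]
eef_rot: [3.141, -0.001, 3.138]
wrist_force: [-0.2, 0.5, -0.4]
finger_gap: 75.2
finger_force: 0.0
shift cm [-0.07 -0.08 14.45] roll -0.04 joints [-0.05  0.36  1.52  0.    1.27 -1.62] gap 75.2
```

View pics/s4.png

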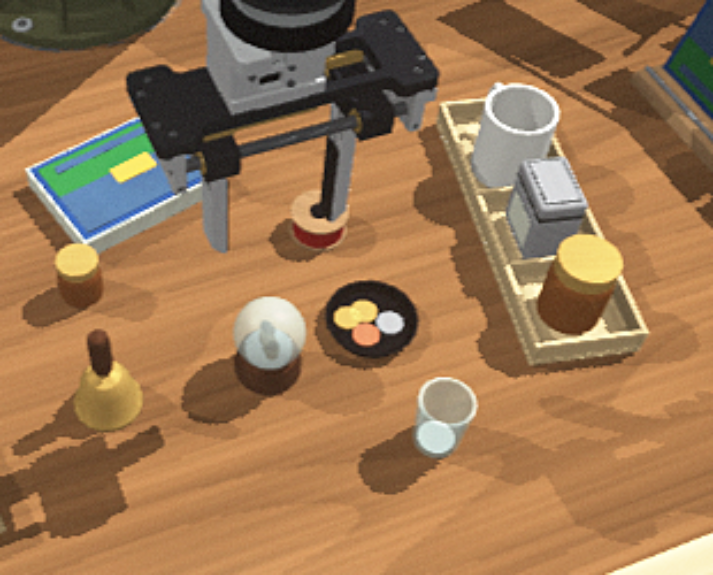

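The breakfast set stands upright in the long tray: mug (510,130), tin (545,205), jar (580,285). The globe at (270,345) is free on both sides for the fingers.

```bash
python3 -m creep '[[0.6,[-0.1,-0.1,3],0],[0.6,[-0.1,-0.1,7],0],[0.6,[-0.1,-0.1,10.5],0],[0.6,[-0.1,-0.1,13],0],[0.6,[-0.1,-0.1,14.2],0],[0.6,[-0.1,-0.1,14.4],0],[0,[-0.1,-0.1,14.4],0],[0,[-0.1,-0.1,14.4],0],[0,[-0.1,-0.1,14.4],0],[0,[-0.1,-0.1,14.4],0],[0,[-0.1,-0.1,14.4],0],[0,[-0.1,-0.1,14.4],0]]' 25
python3 -m creep '[[0,[0,0,-2],0],[0,[0,0,-5],0],[0,[0,0,-9],0],[0,[0,0,-12],0],[0,[0,0,-14.5],0],[0,[0,0,-15],0],[0,[0,0,-15],0]]'
python3 -c "
from h import *
to(594.5,-280,190,np.pi+.147)"
```

```text
clock: 21.5
eef_pos: [565.6, 7.0, 47.6]
eef_rot: [3.141, 0.002, 3.138]
wrist_force: [-1.1, 1.6, 6.3]
finger_gap: 57.1
finger_force: 25.0
clock: 22.2
eef_pos: [565.0, 6.8, 196.3]
eef_rot: [-3.141, 0.001, 3.138]
wrist_force: [-0.1, -0.0, -2.6]
finger_gap: 57.1
finger_force: 25.0
shift cm [ -3.07 -28.67   0.64] roll -1.73 joints [-0.05  0.35  1.51 -0.    1.28 -1.62] gap 57.1
```

```bash
python3 -m creep '[[0,[-0.3,-3,0],-0.8],[0,[-0.7,-6.5,0],-1.7],[0,[-1.1,-10,0],-1.7],[0,[-1.5,-14,0],-1.7],[0,[-1.9,-18,0],-1.7],[0,[-2.3,-22,0],-1.7],[0,[-2.7,-25.5,0],-1.7],[0,[-3.1,-28.7,0],-1.7],[0,[-3.1,-28.7,0],-1.7],[0,[-3.1,-28.7,0],-1.7],[0,[-3.1,-28.7,0],-1.7]]'
python3 -c "
from h import *
to(594.5,-280,55,np.pi+.147)"
```

```text
clock: 23.3
eef_pos: [594.6, -279.3, 195.1]
eef_rot: [3.14, -0.001, -2.997]
wrist_force: [0.9, 0.7, -1.8]
finger_gap: 57.2
finger_force: 25.0
shift cm [ 0.   -0.08 14.01] roll -0.02 joints [-0.49  0.56  1.21  0.    1.37 -2.21] gap 57.2
```

```bash
python3 -m creep '[[0,[0,-0.1,3],0],[0,[0,-0.1,7],0],[0,[0,-0.1,10.5],0],[0,[0,-0.1,12.8],0],[0,[0,-0.1,13.5],0],[0,[0,-0.1,13.9],0],[0,[0,-0.1,14.1],0],[0,[0,-0.1,14.1],0],[0,[0,-0.1,14.1],0]]'
python3 -m creep '[[0,[0,0,0.05],0],[0.2,[0,0,0],0],[0.4,[0,0,0],0],[0.6,[0,0,0],0],[0.6,[0,0,0],0],[0.6,[0,0,-3],0],[0.6,[0,0,-7],0],[0.6,[0,0,-11],0],[0.6,[0,0,-14],0],[0.6,[0,0,-16],0],[0.6,[0,0,-16],0]]'
python3 -c "
from h import *
to(550.3,-124,205,np.pi);to(550.3,-124,68,np.pi)"
```

```text
clock: 24.2
eef_pos: [595.3, -281.4, 56.4]
eef_rot: [-3.141, 0.001, -2.997]
wrist_force: [-0.4, -0.5, -1.6]
finger_gap: 57.3
finger_force: 25.0
clock: 25.3
eef_pos: [595.7, -281.7, 218.6]
eef_rot: [-3.138, 0.004, -2.997]
wrist_force: [0.4, -0.2, -0.1]
finger_gap: 75.1
finger_force: 0.0
shift cm [ 2.23 16.26  1.3 ] roll 1.65 joints [-0.5   0.55  1.18 -0.    1.41 -2.21] gap 75.1
shift cm [ 2.29 16.31 15.  ] roll 1.65 joints [-0.5   0.55  1.18 -0.    1.41 -2.21] gap 75.1
```

```bash
python3 -m creep '[[0.2,[0.4,3,0],0.8],[0.2,[0.9,6.5,0],1.6],[0.2,[1.4,10,0],1.6],[0.2,[1.9,14,0],1.6],[0.2,[2.3,16.3,0],1.6],[0,[2.3,16.3,0],1.6],[0,[2.3,16.3,0],1.6],[0,[2.3,16.3,0],1.6]]'
python3 -c "
from h import *
to(550.3,-124,68,np.pi)
im=manip.camera('scene');cv2.imwrite('pics/s5.png',cv2.resize(im[150:400,110:380,::-1],None,fx=2.4,fy=2.4))"
```

```text
clock: 26.1
eef_pos: [548.8, -124.2, 214.6]
eef_rot: [3.142, -0.001, -3.138]
wrist_force: [0.1, -0.1, 0.6]
finger_gap: 47.4
finger_force: 0.0
shift cm [-0.16  0.02 14.66] roll 0.05 joints [-0.29  0.33  1.49 -0.    1.32 -1.86] gap 47.4
```

View pics/s5.png

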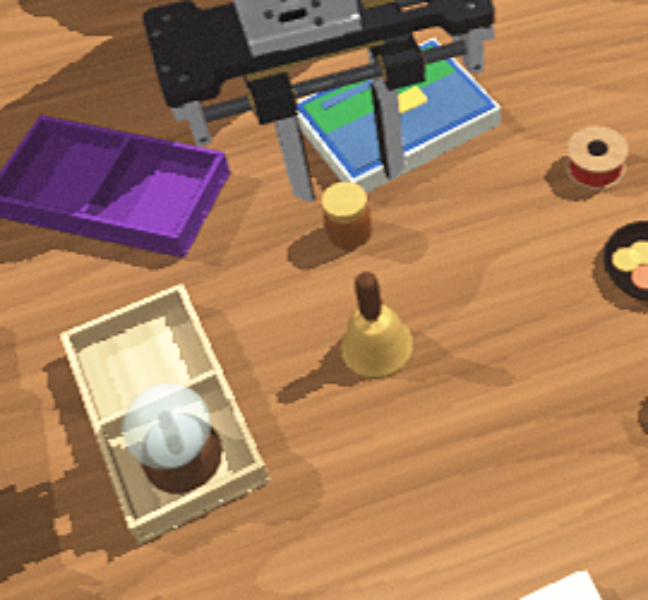

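The globe stands in the far pocket: ball at (167,430), foot at (180,465) in the crop. I'll check its tilt numerically while grasping the bell at (370,300).

```bash
python3 -m creep '[[0,[-0.2,0,3],0],[0,[-0.2,0,7],0],[0,[-0.2,0,10.5],0],[0,[-0.2,0,13],0],[0,[-0.2,0,14.4],0],[0,[-0.2,0,14.7],0],[-0.8,[-0.2,0,14.7],0],[-0.8,[-0.2,0,14.7],0],[-0.8,[-0.2,0,14.7],0],[-0.8,[-0.2,0,14.7],0],[-0.8,[-0.2,0,14.7],0],[-0.8,[-0.2,0,14.7],0]]' 30
python3 -c "
from h import *
b=proj('scene',(595,-281,56));f=proj('scene',(595,-281,18));print('expected ball',[(b[0]-110)*2.4,(b[1]-150)*2.4],'foot',[(f[0]-110)*2.4,(f[1]-150)*2.4])"
python3 -m creep '[[-0.8,[0,0,-2],0],[-0.8,[0,0,-5],0],[-0.8,[0,0,-9],0],[-0.8,[0,0,-12],0],[-0.8,[0,0,-14.5],0],[-0.8,[0,0,-15],0],[-0.8,[0,0,-15],0]]'
python3 -c "
from h import *
to(510.5,-292,220,np.pi+.147)"
```

```text
clock: 27.35
eef_pos: [551.0, -123.4, 68.8]
eef_rot: [-3.141, 0.001, -3.137]
wrist_force: [0.0, -0.5, 4.0]
finger_gap: 16.3
finger_force: 30.0
expected ball [np.float64(168.0966966755919), np.float64(428.52644339875025)] foot [np.float64(181.09699116118196), np.float64(453.12774050688137)]
clock: 28.05
eef_pos: [550.7, -123.2, 217.9]
eef_rot: [-3.142, 0.0, -3.137]
wrist_force: [0.7, -1.2, -1.9]
finger_gap: 16.2
finger_force: 30.0
shift cm [  4.1  -16.86  -0.21] roll -1.63 joints [-0.29  0.33  1.48  0.    1.33 -1.86] gap 16.2
```

```bash
python3 -m creep '[[-0.8,[0.7,-3,0],-0.8],[-0.8,[1.5,-6.5,0],-1.6],[-0.8,[2.4,-10,0],-1.6],[-0.8,[3.3,-14,0],-1.6],[-0.8,[4.1,-16.9,0],-1.6],[-0.8,[4.1,-16.9,0],-1.6],[-0.8,[4.1,-16.9,0],-1.6],[-0.8,[4.1,-16.9,0],-1.6]]'
python3 -c "
from h import *
to(510.5,-292,76,np.pi+.147)
im=manip.camera('scene');cv2.imwrite('pics/s6.png',cv2.resize(im[130:400,90:380,::-1],None,fx=2.2,fy=2.2))"
```

```text
clock: 28.85
eef_pos: [510.6, -291.5, 217.2]
eef_rot: [3.14, -0.001, -2.997]
wrist_force: [-0.2, 0.6, -2.5]
finger_gap: 16.5
finger_force: 30.0
shift cm [-0.   -0.07 14.12] roll -0.02 joints [-0.58  0.39  1.41  0.    1.35 -2.3 ] gap 16.5
```

View pics/s6.png

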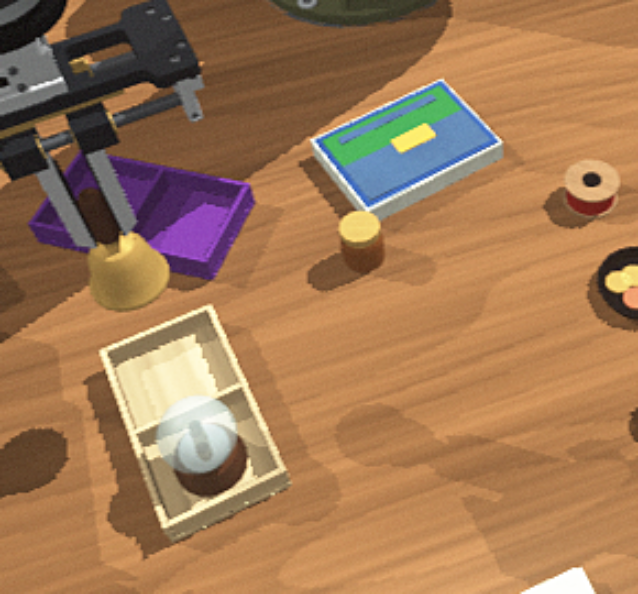

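The bell hangs upright at (125,270) above the free pocket at (170,365). Lowering.

```bash
python3 -m creep '[[-0.8,[0,-0.1,3],0],[-0.8,[0,-0.1,7],0],[-0.8,[0,-0.1,10.5],0],[-0.8,[0,-0.1,12.8],0],[-0.8,[0,-0.1,13.6],0],[-0.8,[0,-0.1,14],0],[-0.8,[0,-0.1,14.2],0],[-0.8,[0,-0.1,14.2],0],[-0.8,[0,-0.1,14.2],0]]'
python3 -m creep '[[-0.8,[0,0,0.05],0],[-0.5,[0,0,0],0],[-0.2,[0,0,0],0],[0,[0,0,0],0],[0,[0,0,0],0],[0,[0,0,-3],0],[0,[0,0,-7],0],[0,[0,0,-11],0],[0,[0,0,-14],0],[0,[0,0,-15],0]]'
python3 -m creep '[[0,[4,12,0],0],[0,[8,24,0],0],[0,[8,24,0],0],[0,[8,24,0],0],[0,[8,24,0],0],[0,[8,24,0],0],[0,[8,24,0],0],[0,[8,24,0],0],[0,[8,24,0],0],[0,[8,24,0],0]]'
python3 -c "
from h import *
cv2.imwrite('pics/s7.png',manip.camera('scene')[:,:,::-1]);cv2.imwrite('pics/t7.png',manip.camera('top')[:,:,::-1])"
```

```text
clock: 29.8
eef_pos: [511.1, -293.6, 77.3]
eef_rot: [-3.141, 0.001, -2.997]
wrist_force: [0.1, 0.4, -2.5]
finger_gap: 16.5
finger_force: 30.0
clock: 30.8
eef_pos: [511.4, -293.9, 229.7]
eef_rot: [-3.138, 0.004, -2.997]
wrist_force: [0.3, 1.1, 0.0]
finger_gap: 47.0
finger_force: 0.0
clock: 31.8
eef_pos: [397.2, -68.2, 225.8]
eef_rot: [3.141, -0.001, -2.998]
wrist_force: [-0.0, -0.5, -0.3]
finger_gap: 47.0
finger_force: 0.0
```

View pics/s7.png

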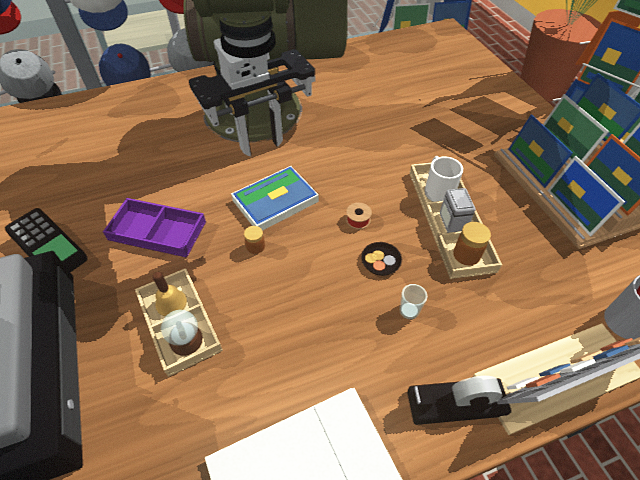

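View pics/t7.png

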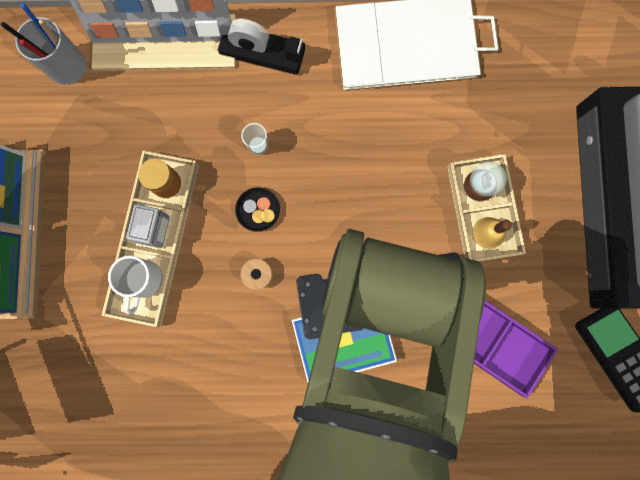

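Both sets look placed: the jar, tin and mug run down the left tray at (160,175), (148,225) and (132,280), and the globe (487,182) and bell (492,233) are on the right. A numeric check before handing in.

```bash
python3 - <<'E'
from h import *
T=cv2.imread('pics/t7.png');S=cv2.imread('pics/s7.png')
for k,X in dict(mug=(436.5,303.6,82),jar=(604.8,268.2,78),tin=(521.7,285.7,78),globe=(595,-281,56),bell=(511,-293.5,101)).items():
    print(k,np.round(proj('top',X)),np.round(proj('scene',X)))
    for n,im in(('top',T),('scene',S)): cv2.drawMarker(im,tuple(int(round(v*1)) for v in proj(n,X)),(0,0,255),0,5,1)
r=lambda a:cv2.resize(a,None,fx=3,fy=3,interpolation=cv2.INTER_NEAREST)
b=np.zeros((600,770,3),'u1')
for im,x,y,w,h,px,py in((T,95,145,105,185,0,0),(T,440,145,90,120,320,0),(S,410,145,95,140,600-120,0),):
    c=r(im[y:y+h,x:x+w]); c=c[:600-py,:770-px]; b[py:py+c.shape[0],px:px+c.shape[1]]=c
c=cv2.resize(S[265:375,130:225],None,fx=2,fy=2); b[375:375+220,320:320+150]=c[:,:150]
cv2.imwrite('pics/fin.png',b)
E
```

```text
mug [128. 276.] [447. 167.]
jar [153. 173.] [476. 233.]
tin [141. 223.] [461. 199.]
globe [487. 178.] [180. 329.]
bell [507. 224.] [157. 275.]
```

View pics/fin.png

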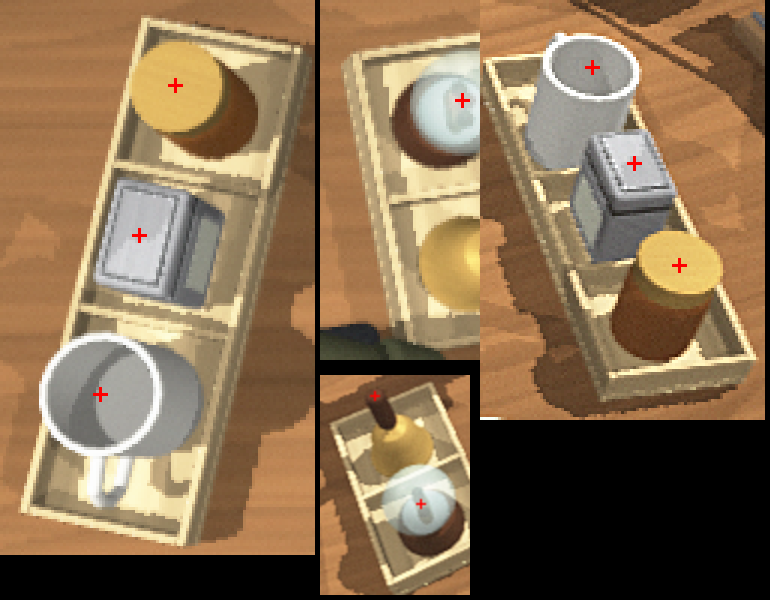

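All expected top centres, computed for upright things on the tray floors, coincide with the pictures.

```bash
python3 -c "
from cell import manip
print(manip.sign_off())"
```

```text
the job is handed in; nothing more can be done
None
```

Both sets are made up, nothing was dropped, and I handed the job in at about 32 s of the 128 s; the final pictures match all five things upright on their tray floors, with the small jar and shot glass left untouched.

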